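# Steady the rocking crokinole stand

## Task

The turntable stand for the crokinole board rocks because its front levelling foot is too short. Screw that foot down with its black wing handle until the stand no longer rocks and all four feet bear firmly on the counter, each with its share of the weight and none lifted off. Leave the stand where it stands, and do not disturb the things around it.

Things in the scene. Friction and masses are not known exactly. Their poses are not given: they have to be found in the camera images.
- stand: loose beech stand, 2 to 2.7 kg: two crossed rails 40 mm wide, tops 50 mm above the counter, under a round turntable 180 mm across whose top is at 77 mm. Origin: at counter level under the turntable's centre. -x points along the front rail to the levelling foot. The weight lies a little behind the line of the side feet, so at rest the stand sits on its side and rear feet
- foot_rear: plain domed rubber glide under the rear rail, 160 mm from the stand's origin along its +x; origin at the unloaded sole's lowest point. Hand-set: not always of the same length (up to 1.5 mm shorter than the side feet). The soft rubber soles of all four feet give about 0.09 mm per newton
- foot_left: plain domed rubber glide under the left end of the cross rail, at x = -34 mm, y = +160 mm of the stand; origin at the unloaded sole's lowest point
- foot_right: plain domed rubber glide under the right end of the cross rail, at x = -34 mm, y = -160 mm of the stand; origin at the unloaded sole's lowest point
- front_corner (a point): middle of the brass flange on the front rail, 53 mm above the stand's origin and 165 mm from it along its -x, round the levelling foot's upright screw. The domed foot below, 36 mm across, its rubber worn by an unknown 0 to 2.5 mm, at first hangs 2 to 9 mm clear of the counter. Once it touches, about half a turn more gives it its share of the weight; a whole turn lifts a side foot
- wing: black wing handle fixed on top of the levelling foot's upright screw: a straight bar 90 mm long (along its own x, 45 mm each way), 14 mm wide, 18 mm high, on a round hub 34 mm across. Origin: on the screw's axis at the hub's underside, some 2 to 14 mm above the brass flange; the bar spans 8 to 26 mm above the origin, the hub's flat top is 26 mm above it
- wing_top (a point): middle of the hub's flat top, on the screw's axis straight above the foot. Turning the wing clockwise seen from above drives it and the foot down, 4 mm a full turn; it turns stiffly (0.06 Nm, about 2 N near the bar's end) and stays where left. Pressing here with more than about 5 N tips a rocking stand about its side feet until the front foot strikes the counter
- disc_box: maple disc box, 250 x 130 x 62 mm, with its hinged lid standing open to 190 mm on the side away from the stand, fixed; bystander; origin under its centre, long side along its y
- cup: clear plastic cup, 80 mm across, 110 mm tall, upright; origin at the centre of its underside; bystander
- powder_can: blue can of board powder, 68 mm across, 115 mm tall, upright; origin at the centre of its underside; bystander
- dart_case: black dart case, 170 x 65 x 28 mm, long side along its x; origin under its centre; bystander
- disc1: a loose crokinole disc lying flat on the counter, dark walnut, 32 mm across and 10 mm thick; origin at the centre of its underside; bystander
- disc2: a loose crokinole disc lying flat on the counter, light maple, 32 mm across and 10 mm thick; origin at the centre of its underside; bystander
- disc3: a loose crokinole disc lying flat on the counter, dark walnut, 32 mm across and 10 mm thick; origin at the centre of its underside; bystander
- disc4: a loose crokinole disc lying flat on the counter, light maple, 32 mm across and 10 mm thick; origin at the centre of its underside; bystander

How it is judged:
By the outcome, as a careful person would: the job done as asked, in the order asked, and still so for the second after the job is handed in, with the robot touching nothing.
It also fails if it takes over 59 s, if anything falls off the work surface, if the arm or the gripper's body presses on something with over 40 N, if the wrist force passes 120 N, or if a joint passes its speed limit or range.

## Robot

A 6-joint arm with a two-finger parallel gripper is mounted at the origin on the work surface. World frame = base frame: x ahead of the robot, y to its left, z up, the work surface at z = 0. Lengths are in m, angles in degrees, forces in N, time in s.
With the tool pointing down it reaches from about 0.4 to 0.825 m from the base axis. Payload 7 kg.
Tool frame: the origin (TCP) lies between the finger pads; the fingertips stand 25 mm ahead of it and the grasp point (between the pads) lies 6 mm ahead of it; z points along the fingers, y is the line along which they close (so a half turn about z gives the same grasp; the last joint's range is limited). The gripper opens to 88 mm and grips with 3 to 60 N. Pads are 19 mm wide; open, the fingers measure 130 mm over their backs; the gripper's body (78 mm by 193 mm) begins 47 mm behind the grasp point.
Start: joints at [-54.54, 20.546, 0.682, 0, -70.136, -16.507], TCP at [0.219, -0.638, 0.252] pointing down, gripper open.
Joint ranges: [-176.03, 176.03], [-82.01, 121.73], [-58.28, 71.71], [-173.87, 95.51], [-174.79, -0.11], [-173.66, 173.66]. Speed limits (degrees/s): [136.94, 136.94, 172.46, 180, 180, 180].

## Interface

Orientations are given as [roll, pitch, yaw] about the fixed x, y, z axes, in that order (R = Rz(yaw) Ry(pitch) Rx(roll)).
In Python, from plant import ctrl gives the robot as it stands.
- The arm moves only by the shell command python3 drive.py, which reads ROWS from standard input. ROWS is one flat JSON list of numbers that holds 1 to 8 rows one after another, with no inner brackets; each row has 5 numbers: dx, dy, dz in a scale on which 1.0 is 0.8 m, then a turn about the tool's z in fractions of the full range, 1 being 90 degrees, then the finger opening in m; each row is the pose to reach, as a shift and turn from the pose commanded when the command began, along the tool's axes at that moment; what a row does not reach only later rows make up. A row lasts 1/8 s, in which the tool goes at most 0.0625 m and 10.7 degrees, less where a joint would pass 70% of its speed; a pose out of reach is approached as far as the arm can. The fingers move at their own pace and stop on an object; the grip force is fixed at half the most. Time passes only in rows, so rows that do not move let the fingers close. It prints the time, the measured TCP pose, the force, the opening and the grip force at its end. No shift or turn number may pass 1 either way. Input that does not fit is refused with a message, and nothing moves.
- ctrl.get_obs(): the state, without advancing time (a new reading comes with each control period).
- ctrl.snapshot(name): name is "scene" or "top" or "wrist"; returns a dict with "frame" (480x640x3 uint8, red, green, blue), "z_map" (480x640 float32, m along the optical axis (not along the pixel's ray), 0 where there is no reading), "fovy" (degrees; the focal length in pixels is half the picture's height over the tangent of half this angle, whatever the lens; pixels are square), "cx", "cy" (the principal point, pixels), "R" (3x3) and "t" (3): a world point X has camera coordinates R X + t; the wrist camera has in their place "T_tool_cam" (4x4, takes a point from camera to tool coordinates, whose origin is the TCP and whose axes are the flange's). Camera axes: x right, y down, z forward; pixel columns grow to the right and rows downward; lengths in m; the calibration is good to about 2 mm. A picture is of the moment at which its call begins: read the wrist's pose just before it.
- ctrl.close_job(): hands the job in; it is judged then, once.
The state is a dict: "clock": time; "joint_pos": joint angles; "qvel": joint speeds; "tau": joint torques, N m; "tool_pos": TCP position; "orientation": TCP orientation; "force": force on the tool from outside, world axes, zero at the start; "moment": the same for the moment, N m; "opening": finger opening in m; "gripper_force": force on a finger pad.
Only numpy, scipy, OpenCV 4.12 (cv2) and the standard library are available. Lean on these libraries where they do the work, as an engineer would, in place of code of your own. Each camera call takes 0.05 s, during which the arm holds its last target. There are 200 camera calls.

## Working session

There is one attempt and no reset: what is moved stays moved. The work goes in short steps, Python scripts to look and compute and a shell command to move; the robot and the scene stay as the last step left them, time stands still between calls to the robot, and variables do not carry over. Pictures are saved under pics/ and viewed, at most 10 in all, crops included, and the job is handed in when it is done.

```bash
ls; mkdir -p pics
cat > h.py <<'E'
import numpy as np,cv2
from plant import ctrl
def snap(n,f):
    s=ctrl.snapshot(n); cv2.imwrite(f'pics/{f}.png',s['frame'][:,:,::-1]); np.savez(f'pics/{f}.npz',**s); return s
def world(s,u,v,z=None):
    f=240/np.tan(np.radians(float(s['fovy']))/2)
    d=s['z_map'][int(v),int(u)]
    ray=np.array([(u-s['cx'])/f,(v-s['cy'])/f,1.]);R=s['R'];t=s['t']
    if z is None: return R.T@(ray*d-t)
    c=-R.T@t; r=R.T@ray; return c+r*(z-c[2])/r[2]
E
python3 -c "
from h import *
snap('top','top1');snap('scene','scene1');o=ctrl.get_obs();print(o)"
```

```text
drive.py
pics
plant.py
{'clock': 0.1, 'joint_pos': array([-5.45396003e+01,  2.05877072e+01,  6.39312425e-01, -1.69009110e-02,
       -7.01353482e+01, -1.65067626e+01]), 'qvel': array([-0.09154301, -0.10922901,  0.12044539, -0.05988747, -0.02190879,
       -0.05679627]), 'tau': array([-1.22962847e-03, -5.84163380e+01,  2.93754154e+01,  7.01558679e+00,
        1.01915500e-02, -6.80142057e-05]), 'tool_pos': array([ 0.21908777, -0.63804014,  0.25071693]), 'orientation': array([ 1.79915194e+02, -8.56187890e-03, -1.61052111e+02]), 'force': array([ 0.37517302, -0.34896596,  0.55717949]), 'moment': array([ 0.03396232, -0.02749519,  0.00852841]), 'gripper_force': 0.0, 'opening': 0.08770627870687156}
```

View pics/top1.png

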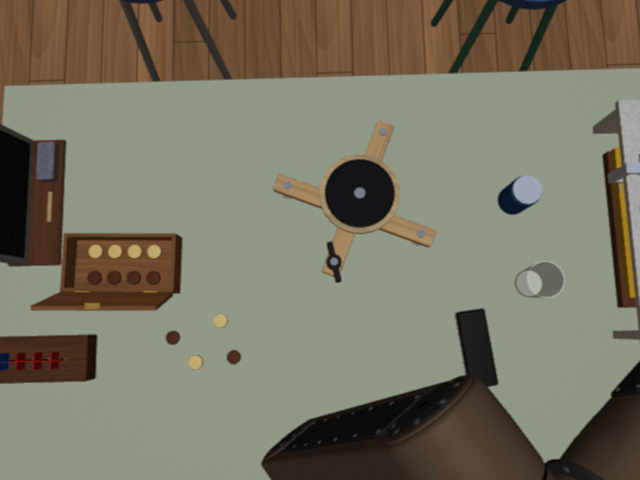

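View pics/scene1.png

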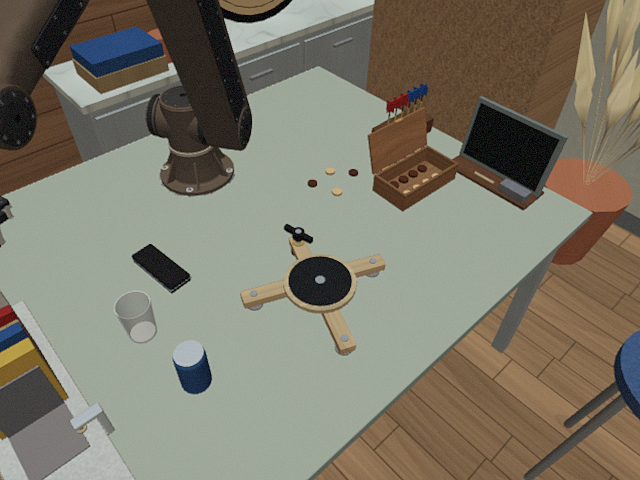

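The top view shows the hub at about (334,262), the bar from (331,243) to (339,281), and the turntable centre at (360,193).

```bash
cat > m.py <<'E'
from h import *
s=np.load('pics/top1.npz')
for n,u,v,z in [('hub',334,262,None),('hub',334,262,.085),('barA',331,244,None),('barB',338,280,None),('tt',360,193,.077),('tt',360,193,None),('rear',382,131,.05),('L',287,185,.05),('R',421,234,.05)]:
    print(n,world(s,u,v,z).round(4))
E
python3 m.py; python3 -c "
import cv2;a=cv2.imread('pics/top1.png')[225:300,284:384];cv2.imwrite('pics/c.png',cv2.resize(a,(800,600),interpolation=cv2.INTER_CUBIC))"
```

```text
(no output)
```

View pics/c.png

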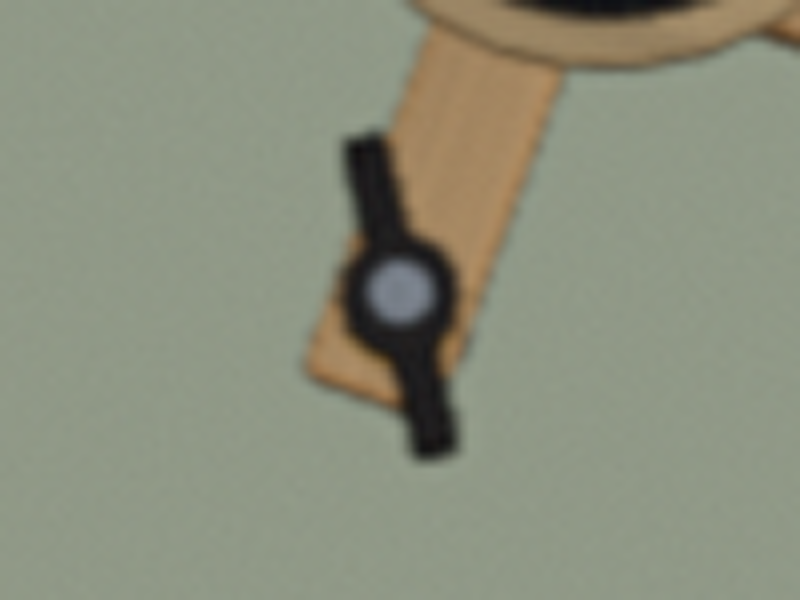

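```bash
cat >> h.py <<'E'
from scipy.spatial.transform import Rotation as Ro
def go(x,y,z):
    o=ctrl.get_obs();R=Ro.from_euler('xyz',o['orientation'],degrees=True).as_matrix()
    print('pos',o['tool_pos'].round(4),'ori',o['orientation'].round(2),'q6',o['joint_pos'][5].round(1),'t',o['clock'],'F',o['force'].round(2))
    print('d',(R.T@(np.array([x,y,z])-o['tool_pos'])).round(4))
E
python3 -c "
from h import *
go(.4894,.0091,.25)"
```

```text
pos [ 0.2191 -0.638   0.2507] ori [ 1.7992e+02 -1.0000e-02 -1.6105e+02] q6 -16.5 t 0.1 F [ 0.38 -0.35  0.56]
d [-0.4658  0.5243  0.0014]
```

The rows are not in the units I measure in: shifts go in shares of 0.8 m and turns go in shares of 90 degrees. I convert before sending: 0.524 m / 0.8 = 0.655, -0.466 m / 0.8 = -0.5825.

```bash
echo '[-0.5825,0.655,0,0,0,-0.5825,0.655,0,0,0,-0.5825,0.655,0,0,0,-0.5825,0.655,0,0,0,-0.5825,0.655,0,0,0,-0.5825,0.655,0,0,0,-0.5825,0.655,0,0,0,-0.5825,0.655,0,0,0]' | python3 drive.py; python3 -c "
from h import *
go(.4894,.0091,.2)"
```

```text
clock: 1.1
tool_pos: [0.4123, -0.1751, 0.2517]
orientation: [-180.0, 0.0, -161.0]
force: [2.3, 0.2, 0.5]
opening: 0.0129
gripper_force: 0.0
pos [ 0.4123 -0.1751  0.2517] ori [-1.7999e+02  2.0000e-02 -1.6105e+02] q6 -73.4 t 1.1 F [2.28 0.23 0.54]
d [-0.1327  0.1492  0.0517]
```

To row units: 0.149 m / 0.8 = 0.1863, -0.133 m / 0.8 = -0.1663.

```bash
echo '[-0.1663,0.1863,0.0625,0,0,-0.1663,0.1863,0.0625,0,0,-0.1663,0.1863,0.0625,0,0,-0.1663,0.1863,0.0625,0,0,-0.1663,0.1863,0.0625,0,0,-0.1663,0.1863,0.0625,0,0]' | python3 drive.py; python3 -c "
from h import *
go(.4894,.0091,.2); s=snap('wrist','w1'); print(s['T_tool_cam'].round(4),s['fovy'],s['cx'],s['cy'])"
```

```text
clock: 1.85
tool_pos: [0.4891, 0.0063, 0.2016]
orientation: [-180.0, -0.0, -161.1]
force: [-0.5, -0.1, 0.7]
opening: 0.0008
gripper_force: 0.0
pos [0.4891 0.0063 0.2016] ori [-1.8000e+02 -2.0000e-02 -1.6107e+02] q6 -94.9 t 1.85 F [-0.5  -0.07  0.71]
d [-0.0012  0.0025  0.0016]
[[ 8.000e-04 -9.668e-01 -2.554e-01  6.860e-02]
 [ 1.000e+00  1.000e-03 -6.000e-04 -8.000e-04]
 [ 9.000e-04 -2.554e-01  9.668e-01 -1.338e-01]
 [ 0.000e+00  0.000e+00  0.000e+00  1.000e+00]] 60.17860910509777 327.876931413285 236.33002137500642
```

View pics/w1.png

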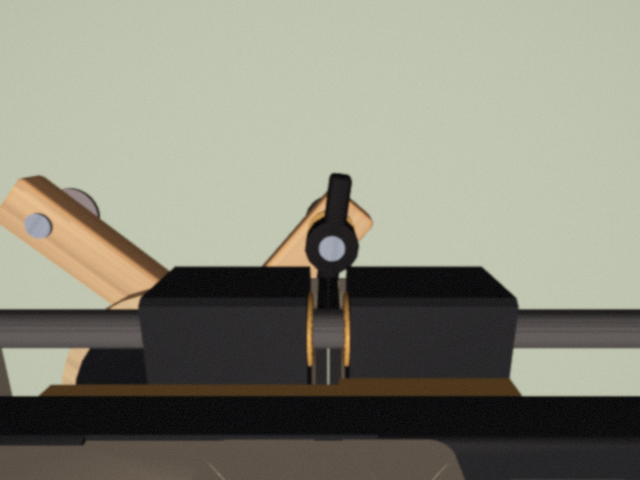

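The wrist view shows the hub top centre at (332,248) and the near bar end at (340,178).

```bash
cat > w.py <<'E'
from h import *
def wworld(s,pos,ori,u,v,z=None):
    T=s['T_tool_cam'];W=np.eye(4);W[:3,:3]=Ro.from_euler('xyz',ori,degrees=True).as_matrix();W[:3,3]=pos
    M=W@T; f=240/np.tan(np.radians(float(s['fovy']))/2)
    ray=np.array([(u-s['cx'])/f,(v-s['cy'])/f,1.])
    if z is None: return M[:3,:3]@(ray*s['z_map'][int(v),int(u)])+M[:3,3]
    r=M[:3,:3]@ray; return M[:3,3]+r*(z-M[2,3])/r[2]
E
python3 -c "
from w import *
s=np.load('pics/w1.npz');a=([.4891,.0063,.2016],[180,0,-161.07])
for u,v in [(332,248),(350,240),(339,185),(341,192)]: print(wworld(s,*a,u,v).round(4),wworld(s,*a,u,v,.0885).round(4))
f=np.load('pics/top1.npz')
for u,v in [(334,261.6),(329.5,242.1),(338.25,281.9)]: print(world(f,u,v,.0885).round(4))
d=np.array([world(f,u,v) for u in range(340,350) for v in range(170,215)]);print('tt z',np.median(d[:,2]))
d=np.array([world(f,u,v) for u in (333,334,335) for v in (260,261,262,263)]);print('hub z',np.median(d[:,2]))
"
```

```text
[0.4917 0.0089 0.0912] [0.4925 0.0092 0.0885]
[0.484  0.018  0.0884] [0.484  0.018  0.0885]
[4.539e-01 1.000e-04 9.030e-02] [4.541e-01 3.000e-04 8.850e-02]
[0.4577 0.0028 0.0886] [0.4577 0.0028 0.0885]
[0.4903 0.0091 0.0885]
[0.533  0.0176 0.0885]
[0.4462 0.0012 0.0885]
tt z 0.0760974907044986
hub z 0.08899743213775131
```

To row units: 0.078 m / 0.8 = 0.0975, -0.0027 m / 0.8 = -0.0034.

```bash
echo '[-0.0034,0.0024,0.05,0,0,-0.0034,0.0024,0.0975,0,0,-0.0034,0.0024,0.0975,0,0,-0.0034,0.0024,0.0975,0,0]' | python3 drive.py;  echo '[0,0,0.0038,0,0,0,0,0.0038,0,0]' | python3 drive.py
```

```text
clock: 2.4
tool_pos: [0.4922, 0.0092, 0.1251]
orientation: [-180.0, 0.1, -161.1]
force: [0.1, 1.1, 0.6]
opening: 0.0007
gripper_force: 0.0
clock: 2.65
tool_pos: [0.4918, 0.0098, 0.1214]
orientation: [180.0, 0.1, -161.1]
force: [-0.4, 0.8, -0.3]
opening: 0.0003
gripper_force: 0.0
```

To row units: 0.003 m / 0.8 = 0.0038.

```bash
f='clock|tool_pos|force: \['; for i in 1; do echo '[0,0,0.0038,0,0,0,0,0.0038,0,0]' | python3 drive.py; echo '[0,0,0.0013,0,0,0,0,0.0013,0,0]' | python3 drive.py;echo '[0,0,0.0013,0,0,0,0,0.0013,0,0]' | python3 drive.py;echo '[0,0,0.0013,0,0,0,0,0.0013,0,0]' | python3 drive.py; echo '[0,0,0.0013,0,0,0,0,0.0013,0,0]' | python3 drive.py;echo '[0,0,0.0013,0,0,0,0,0.0013,0,0]' | python3 drive.py; done | grep -E "$f"
```

```text
clock: 2.9
tool_pos: [0.4913, 0.0097, 0.1175]
force: [-0.3, 0.0, -0.3]
clock: 3.15
tool_pos: [0.4914, 0.0097, 0.1165]
force: [-0.6, 0.6, -0.3]
clock: 3.4
tool_pos: [0.4914, 0.0097, 0.1155]
force: [-0.3, 0.7, 0.4]
clock: 3.65
tool_pos: [0.4914, 0.0097, 0.1145]
force: [0.1, -0.4, 0.6]
clock: 3.9
tool_pos: [0.4915, 0.0097, 0.1136]
force: [-0.5, 0.0, 1.7]
clock: 4.15
tool_pos: [0.4913, 0.0097, 0.1127]
force: [-3.8, 1.0, 4.4]
```

```bash
f='clock|tool_pos|force: \['; for i in 1; do echo '[0,0,0.0013,0,0,0,0,0.0013,0,0]' | python3 drive.py; echo '[0,0,0.0013,0,0,0,0,0.0013,0,0]' | python3 drive.py;echo '[0,0,0.0013,0,0,0,0,0.0013,0,0]' | python3 drive.py;echo '[0,0,0.0013,0,0,0,0,0.0013,0,0]' | python3 drive.py; done | grep -E "$f"
```

```text
clock: 4.4
tool_pos: [0.4911, 0.0098, 0.1117]
force: [-3.8, 1.8, 5.0]
clock: 4.65
tool_pos: [0.4911, 0.0098, 0.1111]
force: [-5.7, 3.3, 11.0]
clock: 4.9
tool_pos: [0.4911, 0.0098, 0.1105]
force: [-8.1, 3.3, 16.1]
clock: 5.15
tool_pos: [0.4911, 0.0098, 0.11]
force: [-10.3, 3.7, 21.8]
```

To row units: -0.04 m / 0.8 = -0.05, -0.02 m / 0.8 = -0.025, 49 degrees / 90 = 0.5444.

```bash
echo '[0,0,-0.025,0,0,0,0,-0.05,0.1111,0.06,0,0,-0.05,0.2222,0.06,0,0,-0.05,0.3333,0.06,0,0,-0.05,0.4444,0.06,0,0,-0.05,0.5444,0.06,0,0,-0.05,0.5444,0.06]' | python3 drive.py; python3 -c "
from h import *
go(.491,.0095,.097)"
```

```text
clock: 6.02
tool_pos: [0.4915, 0.0096, 0.1484]
orientation: [-180.0, 0.0, 150.0]
force: [-0.2, -0.8, -0.4]
opening: 0.0548
gripper_force: 0.0
pos [0.4915 0.0096 0.1484] ori [-180.      0.    150.01] q6 -144.1 t 6.025 F [-0.19 -0.79 -0.36]
d [ 0.0003 -0.0003  0.0514]
```

To row units: -80 degrees / 90 = -0.8889.

```bash
echo '[0,0,0,-0.8889,0.06,0,0,0,-0.8889,0.06,0,0,0,-0.8889,0.06,0,0,0,-0.8889,0.06,0,0,0,-0.8889,0.06,0,0,0,-0.8889,0.06,0,0,0,-0.8889,0.06,0,0,0,-0.8889,0.06]' | python3 drive.py >/dev/null;echo '[0,0,0,-0.8889,0.06,0,0,0,-0.8889,0.06,0,0,0,-0.8889,0.06,0,0,0,-0.8889,0.06,0,0,0,-0.8889,0.06,0,0,0,-0.8889,0.06,0,0,0,-0.8889,0.06,0,0,0,-0.8889,0.06]' | python3 drive.py >/dev/null;echo '[0,0,0,-0.2222,0.06,0,0,0.025,-0.2222,0.06,0,0,0.025,-0.2222,0.06]' | python3 drive.py; python3 -c "
from h import *
go(.491,.0095,.097)"
```

```text
clock: 8.4
tool_pos: [0.4905, 0.0093, 0.1275]
orientation: [179.9, 0.1, -29.9]
force: [-0.1, 0.3, 0.7]
opening: 0.0604
gripper_force: 0.0
pos [0.4905 0.0093 0.1275] ori [ 1.7988e+02  1.0000e-01 -2.9950e+01] q6 36.0 t 8.4 F [-0.15  0.3   0.66]
d [ 0.0004 -0.0005  0.0305]
```

```bash
echo '[0,0,0.0125,0,0.06,0,0,0.025,0,0.06,0,0,0.0375,0,0.06,0,0,0.0375,0,0.06]' | python3 drive.py; echo '[0,0,0,0.1111,0.06,0,0,0,0.2222,0.06,0,0,0,0.3333,0.06,0,0,0,0.4444,0.06,0,0,0,0.5556,0.06,0,0,0,0.5556,0.06]' | python3 drive.py; python3 -c "
from h import *
go(.491,.0095,.097);print(ctrl.get_obs()['moment'])
s=snap('top','top2')
cv2.imwrite('pics/c2.png',cv2.resize(s['frame'][215:305,274:394,::-1],(800,600),interpolation=cv2.INTER_CUBIC))"
```

```text
clock: 8.9
tool_pos: [0.4909, 0.0095, 0.0976]
orientation: [179.9, 0.1, -30.1]
force: [0.3, 0.0, 0.8]
opening: 0.0601
gripper_force: 0.0
clock: 9.65
tool_pos: [0.4916, 0.0098, 0.0988]
orientation: [-180.0, 0.0, -80.0]
force: [-0.2, -0.5, 0.4]
opening: 0.06
gripper_force: 0.0
pos [0.4916 0.0098 0.0988] ori [-179.98    0.    -79.98] q6 -14.1 t 9.65 F [-0.16 -0.54  0.38]
d [0.0002 0.0007 0.0018]
[0.02365501 0.08364514 0.02053029]
```

View pics/c2.png

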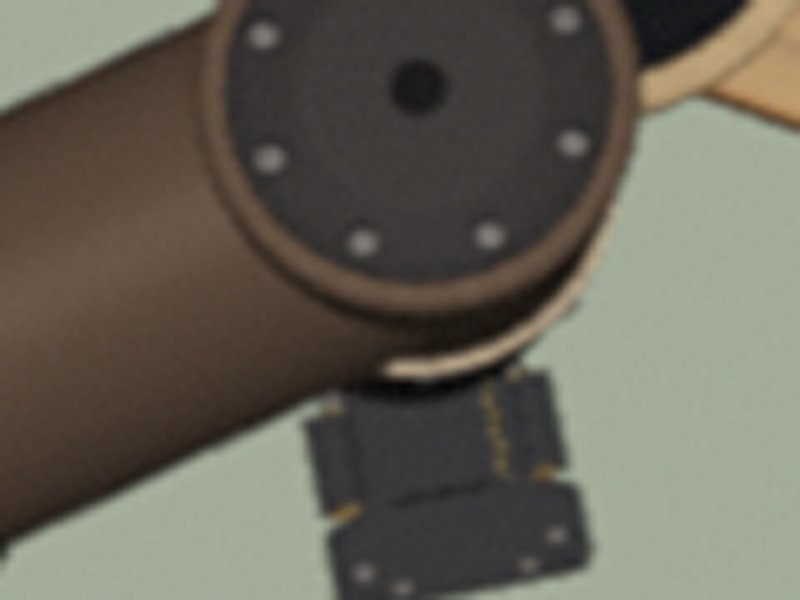

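The picture shows only the arm and gripper over the wing, so the wing can't be seen. I'll keep turning.

To row units: 0.001 m / 0.8 = 0.0013, 80 degrees / 90 = 0.8889.

```bash
echo '[0,0,0.0013,0.1111,0.06,0,0,0.0013,0.2222,0.06,0,0,0.0013,0.3333,0.06,0,0,0.0013,0.4444,0.06,0,0,0.0013,0.5556,0.06,0,0,0.0013,0.6667,0.06,0,0,0.0013,0.7778,0.06,0,0,0.0013,0.8889,0.06]' | python3 drive.py;echo '[0,0,0.0013,0.1111,0.06,0,0,0.0013,0.2222,0.06,0,0,0.0013,0.3333,0.06,0,0,0.0013,0.4444,0.06,0,0,0.0013,0.5556,0.06,0,0,0.0013,0.6222,0.06,0,0,0.0013,0.6222,0.06]' | python3 drive.py; echo '[0,0,0,-0.0556,0.06,0,0,-0.025,-0.0556,0.06,0,0,-0.0663,-0.0556,0.06,0,0,-0.0663,-0.0556,0.06]' | python3 drive.py; python3 -c "
from h import *
go(.491,.0095,.15)
s=snap('wrist','w2')"
```

```text
clock: 10.7
tool_pos: [0.4921, 0.01, 0.0978]
orientation: [-180.0, 0.1, -160.1]
force: [2.2, 0.5, -0.7]
opening: 0.0601
gripper_force: 1.2
clock: 11.58
tool_pos: [0.4917, 0.0098, 0.0968]
orientation: [180.0, 0.0, 144.2]
force: [1.2, 0.2, 0.1]
opening: 0.0604
gripper_force: 0.1
clock: 12.08
tool_pos: [0.4928, 0.0101, 0.1519]
orientation: [179.8, 0.2, 149.2]
force: [0.3, 0.5, -0.4]
opening: 0.0602
gripper_force: 0.0
pos [0.4928 0.0101 0.1519] ori [1.7981e+02 1.6000e-01 1.4925e+02] q6 -144.9 t 12.075 F [ 0.26  0.46 -0.37]
d [ 0.0012 -0.0015  0.0018]
```

View pics/w2.png

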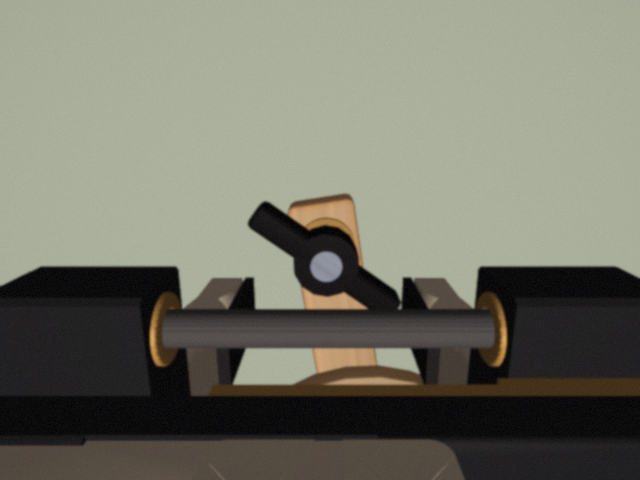

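The hub is at (326,266), and the bar runs from (262,211) to (390,298).

```bash
python3 -c "
from w import *
s=np.load('pics/w2.npz');a=([.4928,.0101,.1519],[179.81,.16,149.25])
P=[wworld(s,*a,u,v,.087) for u,v in [(326,266),(262,211),(390,298)]]
print(P, wworld(s,*a,326,266)); d=P[2]-P[1];print(np.degrees(np.arctan2(d[1],d[0])))
s=np.load('pics/w1.npz');a=([.4891,.0063,.2016],[180,0,-161.07])
P=[wworld(s,*a,u,v,.089) for u,v in [(332,248),(340,178)]];d=P[0]-P[1];print(np.degrees(np.arctan2(d[1],d[0])))
"
```

```text
[array([0.49242177, 0.00871834, 0.087     ]), array([ 0.45211154, -0.00362358,  0.087     ]), array([0.52434994, 0.02821712, 0.087     ])] [0.49201405 0.00896345 0.08837459]
23.786568763683707
12.860260128593675
```

To row units: -80 degrees / 90 = -0.8889.

```bash
echo '[0,0,0,-0.8889,0.06,0,0,0,-0.8889,0.06,0,0,0,-0.8889,0.06,0,0,0,-0.8889,0.06,0,0,0,-0.8889,0.06,0,0,0,-0.8889,0.06,0,0,0,-0.8889,0.06,0,0,0,-0.8889,0.06]' | python3 drive.py >/dev/null;echo '[0,0,0,-0.8889,0.06,0,0,0,-0.8889,0.06,0,0,0,-0.8889,0.06,0,0,0,-0.8889,0.06,0,0,0,-0.8889,0.06,0,0,0,-0.8889,0.06,0,0,0,-0.8889,0.06,0,0,0,-0.8889,0.06]' | python3 drive.py >/dev/null;echo '[0,0,0,-0.2222,0.06,0,0,0.025,-0.2222,0.06,0,0,0.025,-0.2222,0.06]' | python3 drive.py; python3 -c "
from h import *
go(.492,.0093,.0945)"
```

```text
clock: 14.5
tool_pos: [0.4898, 0.0091, 0.1277]
orientation: [179.8, 0.2, -31.0]
force: [-0.1, 0.5, -0.2]
opening: 0.0596
gripper_force: 0.0
pos [0.4898 0.0091 0.1277] ori [ 1.7981e+02  1.7000e-01 -3.1010e+01] q6 34.9 t 14.5 F [-0.13  0.55 -0.17]
d [ 0.0019 -0.0014  0.0332]
```

To row units: 0.033 m / 0.8 = 0.0413, -0.001 m / 0.8 = -0.0013.

```bash
echo '[0.0013,-0.0013,0.0125,0,0.06,0.0013,-0.0013,0.0275,0,0.06,0.0013,-0.0013,0.0413,0,0.06,0.0013,-0.0013,0.0413,0,0.06]' | python3 drive.py;echo '[0,0,0,0.1111,0.06,0,0,0,0.2222,0.06,0,0,0,0.3333,0.06,0,0,0,0.4444,0.06,0,0,0,0.5556,0.06,0,0,0,0.6667,0.06,0,0,0,0.7778,0.06,0,0,0,0.8889,0.06]' | python3 drive.py;echo '[0,0,0.0013,0.1111,0.06,0,0,0.0013,0.2222,0.06,0,0,0.0013,0.3333,0.06,0,0,0.0013,0.4444,0.06,0,0,0.0013,0.5556,0.06,0,0,0.0013,0.6667,0.06,0,0,0.0013,0.7778,0.06,0,0,0.0013,0.8889,0.06]' | python3 drive.py; echo '[0,0,0,0.0889,0.06,0,0,0,0.1667,0.06,0,0,0,0.1667,0.06]' | python3 drive.py; echo '[0,0,0,-0.0556,0.06,0,0,-0.025,-0.0556,0.06,0,0,-0.0663,-0.0556,0,0,0,-0.0663,-0.0556,0,0,0,-0.0663,-0.0556,0]' | python3 drive.py; python3 -c "
from h import *
go(.491,.0095,.15)
s=snap('wrist','w3')"
```

```text
clock: 15.0
tool_pos: [0.4921, 0.0097, 0.0955]
orientation: [179.9, 0.1, -31.1]
force: [-0.3, -0.3, 0.3]
opening: 0.0601
gripper_force: 0.0
clock: 16.0
tool_pos: [0.4926, 0.0097, 0.0966]
orientation: [180.0, -0.0, -111.4]
force: [-0.4, -2.1, -1.2]
opening: 0.0595
gripper_force: 1.1
clock: 17.0
tool_pos: [0.4925, 0.0097, 0.0957]
orientation: [-180.0, -0.0, 168.6]
force: [-1.3, -1.7, -0.0]
opening: 0.0602
gripper_force: 1.2
clock: 17.38
tool_pos: [0.4929, 0.01, 0.0957]
orientation: [180.0, 0.0, 154.0]
force: [1.0, -0.3, -0.3]
opening: 0.06
gripper_force: 0.0
clock: 18.0
tool_pos: [0.4927, 0.0101, 0.1485]
orientation: [180.0, 0.0, 159.0]
force: [0.9, 0.4, -0.6]
opening: 0.0357
gripper_force: 0.0
pos [0.4927 0.0101 0.1485] ori [1.7997e+02 1.0000e-02 1.5904e+02] q6 -135.0 t 18.0 F [ 0.93  0.41 -0.6 ]
d [ 0.0014 -0.0012 -0.0015]
```

View pics/w3.png

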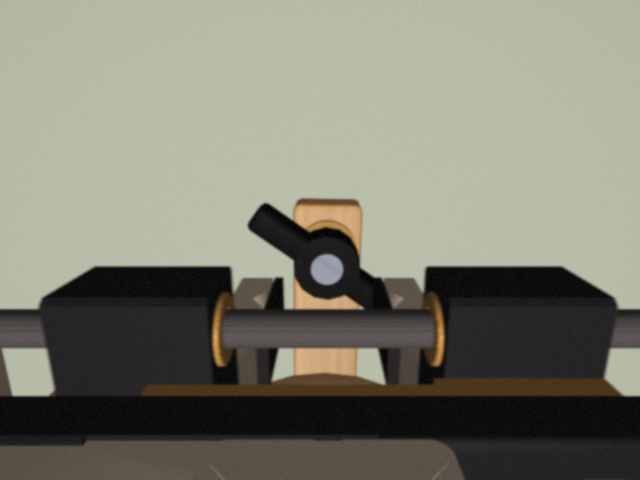

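The bar end is at (263,212) and the hub at (327,268). The total turn so far is about 338°. Next I probe the height and stiffness.

To row units: 0.033 m / 0.8 = 0.0413, 0.02 m / 0.8 = 0.025.

```bash
f='clock|tool_pos|force: \['; for i in 1; do echo '[0.0013,-0.0013,0.025,0,0,0.0013,-0.0013,0.0413,0,0,0.0013,-0.0013,0.0413,0,0,0.0013,-0.0013,0.0413,0,0]' | python3 drive.py;echo '[0,0,0.0025,0,0,0,0,0.0025,0,0]' | python3 drive.py;  echo '[0,0,0.0013,0,0,0,0,0.0013,0,0]' | python3 drive.py;echo '[0,0,0.0013,0,0,0,0,0.0013,0,0]' | python3 drive.py;echo '[0,0,0.0006,0,0,0,0,0.0006,0,0]' | python3 drive.py; echo '[0,0,0.0006,0,0,0,0,0.0006,0,0]' | python3 drive.py;echo '[0,0,0.0006,0,0,0,0,0.0006,0,0]' | python3 drive.py; done | grep -E "$f"
```

```text
clock: 18.55
tool_pos: [0.4918, 0.0095, 0.1156]
force: [0.8, -0.0, 0.1]
clock: 18.8
tool_pos: [0.4916, 0.0095, 0.1138]
force: [-0.1, -0.0, -0.4]
clock: 19.05
tool_pos: [0.4915, 0.0095, 0.1126]
force: [-0.0, -0.4, -0.1]
clock: 19.3
tool_pos: [0.4915, 0.0094, 0.1115]
force: [-0.2, -0.3, 0.4]
clock: 19.55
tool_pos: [0.4915, 0.0095, 0.1111]
force: [0.1, -0.5, 0.8]
clock: 19.8
tool_pos: [0.4916, 0.0095, 0.1108]
force: [-1.0, -0.2, 4.6]
clock: 20.05
tool_pos: [0.4916, 0.0095, 0.1105]
force: [-2.9, 0.5, 7.9]
```

The touch height came out as predicted, 2.65 mm lower, and there is now no soft plateau. That puts the preload at about 1.7 mm (0.43 turn). I'll retract and check that the stand hasn't shifted.

To row units: -0.14 m / 0.8 = -0.175, -0.1 m / 0.8 = -0.125.

```bash
echo '[0,0,-0.05,0,0,0,0,-0.125,0,0,0,0,-0.175,0,0,0,0,-0.175,0,0,0,0,-0.175,0,0]' | python3 drive.py; python3 -c "
from h import *
snap('scene','scene2')
go(.35,-.3,.25)"
```

```text
clock: 20.68
tool_pos: [0.4911, 0.0095, 0.2494]
orientation: [180.0, -0.0, 158.9]
force: [0.4, 0.5, -0.4]
opening: 0.0003
gripper_force: 0.0
pos [0.4909 0.0093 0.2489] ori [-1.7995e+02 -9.0000e-02  1.5894e+02] q6 -135.1 t 20.725 F [-0.21 -0.38 -0.18]
d [ 0.0203 -0.3393 -0.0008]
```

View pics/scene2.png

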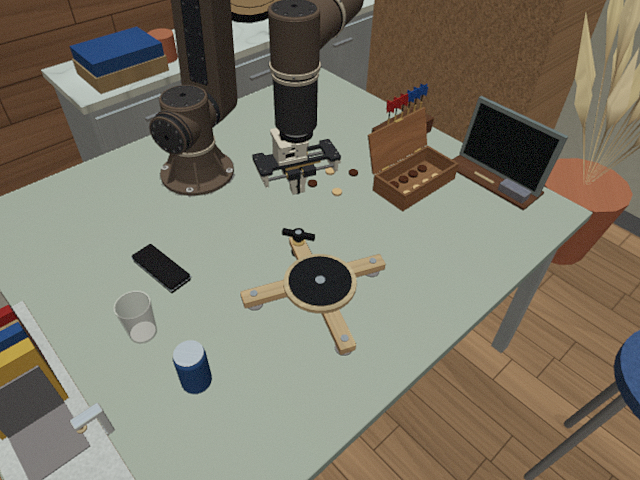

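The stand centre is still at (320,280), where it was before, and all the bystanders are in place. Handing in.

```bash
python3 -c "
from plant import ctrl
print(ctrl.close_job())"
```

```text
the job is handed in; nothing more can be done
None
```

I screwed the front foot down about 338°, roughly 0.43 turn past touching the counter, and handed the job in at about 21 s. A final press on the wing showed no rocking, but I worked out the four feet's shares of the weight from stiffness and did not measure each one; the stand and everything around it look unmoved.

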